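# Fetch the white press die from behind the canister

### The arm

A 6-joint arm with a two-finger parallel gripper is mounted at the origin on the work surface. World frame = base frame: x ahead of the robot, y to its left, z up, the work surface at z = 0. Lengths are in m, angles in rad, forces in N, time in s.
With the tool pointing down it reaches from about 0.425 to 0.925 m from the base axis. Payload 12.5 kg.
Tool frame: the origin (TCP) lies at the very end of the fingers, on their centre line; the grasp point (between the pads) lies 19 mm behind it; z points along the fingers, y is the direction in which the jaws open and shut (so a half turn about z gives the same grasp; the last joint's range is limited). The gripper opens to 85 mm and grips with 20 to 120 N. Pads are 22 mm wide; open, the fingers measure 114 mm over their backs; the gripper's body (76 mm by 85 mm) begins 54 mm behind the grasp point. The pads swing forward as they close: fully open they stand 13 mm farther back than shut.
Start: joints at [-1.447, 0.491, 1.559, -0, 1.092, -0.106], TCP at [0.142, -0.609, 0.231] pointing down, gripper open.
Joint ranges: [-3.1, 3.1], [-0.84, 2.19], [0.05, 2.79], [-1.13, 4.28], [0.06, 2.93], [-2.69, 2.69]. Speed limits (rad/s): [2.22, 2.22, 2.79, 3.14, 3.14, 3.14].

### API

Orientations are given as [roll, pitch, yaw] about the fixed x, y, z axes, in that order (R = Rz(yaw) Ry(pitch) Rx(roll)).
In Python, from cell import sensors, vision, job_done, spotter gives the robot as it stands.
- The arm moves only by the tool carry_out, never from a script. Its argument "rows" is text: rows parted by semicolons, each of 7 numbers parted by spaces: the turn, a rotation vector about the world's x, y, z in rad, then the shift along the world's x, y, z in mm, then the finger opening in mm, from 0 to 85.4. A call has exactly 5 rows; each row shifts and turns the commanded pose from where the row before left it; what a row does not reach is not made up. A row lasts 1/8 s, in which the tool goes at most 62.5 mm and 10.7 degrees, less where a joint would pass 70% of its speed; a pose out of reach is approached as far as the arm can. A call is refused whole if a number of a shift passes 62.5 or a number of a turn 0.188, either way. A call with a gripper value outside its range is refused whole. The fingers move at their own pace and stop on an object; "newtons" is the grip in N (left out, the last holds). Time passes only in rows, so rows that do not move let the fingers close, or fill a call up. It gives the time, the measured TCP pose, the force and the opening at its end, in the units of the state.
- sensors.read_state(): the state, without advancing time (a new reading comes with each control period).
- vision.grab_frame(name): name is "scene" or "side" or "wrist"; returns the picture (384x512x3 uint8, red, green, blue); there is no depth.
- vision.camera_params(name): a dict with "camera_matrix" (3x3 intrinsics, pixels), "xyz" and "rotation" of the camera in the world. Camera axes: x right, y up, looking along -z (the intrinsics and any distortion apply to the point x, -y, -z); pixel columns grow to the right and rows downward; lengths in m; the calibration is good to about 2 mm. A picture is of the moment at which its call begins: read the wrist's pose just before it. camera_params takes no time and is no camera call; for the wrist camera it gives the pose at the moment of the call.
- job_done(): hands the job in, once; it reports no verdict.
Trained networks look in the newest picture that a camera, given by its name, has taken for a name from the list of things; names that differ only in an ending like _2 or _b are one class to them, and where a whole thing is asked for, a point or a joint stands for the part that bears it (a point fixed in the world has none). Each returns a list of dicts, best first, with "confidence" (0 to 1); they miss things now and then, are a little off and sometimes report something else, mostly with a low value. They report only what shows in the picture. A call takes as long as a camera call. They do not tell look-alikes from the thing itself.
- spotter.look_for(label, camera): "position" ([x, y, z] in m, in the coordinates of the camera as it stood for that picture, good to about 4 mm: the middle of the surface that is visible of it).
- spotter.masks_of(label, camera): "region" (384x512 bool, what is visible of it).
- spotter.spot_point(label, camera): "position" ([x, y, z] in m, in the coordinates of the camera as it stood for that picture, good to about 4 mm: a listed point, or the origin of a listed thing).
The state is a dict: "t": time; "joint_pos": joint angles; "joint_vel": joint speeds; "joint_efforts": joint torques, N m; "eef_pos": TCP position; "orientation": TCP orientation; "ft_force": force on the tool from outside, world axes, zero at the start; "torque": the same for the moment, N m; "opening": opening from 0.0 (shut) to 1.0 (fully open).
Only numpy, scipy, OpenCV 4.12 (cv2) and the standard library are available. Lean on these libraries where they do the work, as an engineer would, in place of code of your own. Each camera call takes 0.05 s, during which the arm holds its last target.

### The job

The white crystal-press die stands in the wooden valet tray, hidden behind the tall blue-capped aluminium canister. Move the canister aside and stand it on the bare desk, stand the white die upright in the round steel dish, then put the canister back upright on its round black pad in the tray. Keep the canister upright all the time and do not shove the dish about.

Things in the scene. Friction and masses are not known exactly. Their poses are not given: they have to be found in the camera images.
- can_mid (a point): Front item: loose aluminium canister with a blue cap, a plain upright cylinder 52 mm in diameter and 80 mm tall, about 0.2 kg. The point is its centre, 40 mm above its underside; z is its axis. Hold it 50 to 65 mm above its underside, or the gripper hits its top, with the fingers either side along y of the pad, as the white die stands only 5 to 22 mm behind it.
- die_mid (a point): Hidden item: loose white die, upright cylinder 36 mm wide, 40 mm tall (top 6 mm taper to 28), 0.05 kg. The point is its centre, 20 mm up; z its axis. It stands behind the canister between two side cheeks with 9 to 17 mm clear each side, too little for fingers: grip it front and back, along x of the pad, once the canister is away (35 mm or more free behind). An unwanted black die is elsewhere.
- pad (a point): Centre of the flat black pad (64 mm), the canister's home, on the floor of the fixed wooden tray, 8 mm above the desk; z up, x towards the die, y across. Tray 190 (x) by 150 mm, rim 20 mm above the desk, centre 30 mm along x. Cheeks: 8 mm thick, 62 mm apart, 35 to 91 mm along x, tops 38 mm above the desk. Tray left or right of the robot, dish on the other side, bare desk midway.
- dish_in (a point): Loose round stainless steel dish, empty, 128 mm in diameter over the rim and 22 mm tall, wall 3 mm, inner floor 110 mm in diameter. The point is the centre of its inner floor, 3 mm above the desk; z is up.
Not all that is in view belongs to the job. What is meant by the part that bears can_mid is not pink, and is the larger of those in its own colour.

How it is judged:
By the outcome, as a careful person would: the job done as asked, in the order asked, and still so for the second after the job is handed in, with the robot touching nothing.
It also fails if it takes over 69 s, if anything falls off the work surface, if the arm or the gripper's body presses on something with over 40 N, if the wrist force passes 120 N, or if a joint passes its speed limit or range.

## Working session

There is one attempt and no reset: what is moved stays moved. The work goes in short steps, Python scripts to look and compute and a tool call to move; the robot and the scene stay as the last step left them, time stands still between calls to the robot, and variables do not carry over. Pictures are saved under pics/ and viewed, and the job is handed in when it is done.

Besides the shell and the picture viewer there is one more tool, called after "Request:" by a JSON object that holds its "fn" and its "kwargs". carry_out: Moves the arm, as the interface text tells. Its arguments: {"type":"object","properties":{"rows":{"type":"string"},"newtons":{"type":"number"}},"required":["rows"]}

```bash
ls; mkdir -p pics; cat > h.py <<'E'
import numpy as np, cv2, json
from cell import sensors, vision, job_done, spotter
def save(name,fn,scale=1.5):
    im=vision.grab_frame(name); np.save('pics/'+fn+'.npy',im)
    o=cv2.resize(im[:,:,::-1],None,fx=scale,fy=scale,interpolation=cv2.INTER_CUBIC)
    cv2.imwrite('pics/'+fn+'.png',o); return im
def ray(cam,u,v,P=None):
    P=P or vision.camera_params(cam); K=np.array(P['camera_matrix']);R=np.array(P['rotation'])
    d=np.linalg.inv(K)@[u,v,1]; d=R@np.array([d[0],-d[1],-d[2]]); return np.array(P['xyz']),d/np.linalg.norm(d)
def atz(cam,u,v,z,P=None):
    o,d=ray(cam,u,v,P); return o+d*(z-o[2])/d[2]
def proj(cam,p,P=None):
    P=P or vision.camera_params(cam); K=np.array(P['camera_matrix']);R=np.array(P['rotation'])
    c=R.T@(np.array(p)-P['xyz']); q=K@[c[0],-c[1],-c[2]]; return q[:2]/q[2]
def world(cam,p,P=None):
    P=P or vision.camera_params(cam); return np.array(P['rotation'])@p+P['xyz']
def tri(rs):
    A=0;b=0
    for o,d in rs:
        M=np.eye(3)-np.outer(d,d); A=A+M; b=b+M@o
    return np.linalg.solve(A,b)
np.set_printoptions(precision=4,suppress=True)
E
python3 - <<'E'
from h import *
for c in ['scene','side','wrist']:
    save(c,c+'0'); P=vision.camera_params(c); print(c,P)
    for l in ['can_mid','die_mid','pad','dish_in']:
        for r in spotter.spot_point(l,c)[:3]: print(l,round(r['confidence'],2),world(c,r['position'],P),proj(c,world(c,r['position'],P),P))
print(sensors.read_state())
E
```

```text
pics
scene {'camera_matrix': array([[485.5111,   0.    , 255.9038],
       [  0.    , 485.5111, 190.715 ],
       [  0.    ,   0.    ,   1.    ]]), 'xyz': array([1.1334, 0.03  , 0.9209]), 'rotation': array([0.6358, 0.0111, 1.567 ])}Traceback (most recent call last):
  File "<stdin>", line 5, in <module>
  File "h.py", line 14, in proj
    c=R.T@(np.array(p)-P['xyz']); q=K@[c[0],-c[1],-c[2]]; return q[:2]/q[2]
                                       ~^^^
IndexError: invalid index to scalar variable.
```

```bash
python3 - <<'E'
s=open('h.py').read()
s=s.replace("import numpy as np","from scipy.spatial.transform import Rotation\nimport numpy as np",1).replace("np.array(P['rotation'])","Rm(P)").replace("def ray(","def Rm(P):\n    return Rotation.from_euler('xyz',P['rotation']).as_matrix()\ndef ray(",1)
open('h.py','w').write(s)
E
python3 - <<'E'
from h import *
for c in ['scene','side','wrist']:
    save(c,c+'0'); P=vision.camera_params(c); print(c,P)
    for l in ['can_mid','die_mid','pad','dish_in']:
        for r in spotter.spot_point(l,c)[:3]: print(l,round(r['confidence'],2),world(c,r['position'],P),proj(c,world(c,r['position'],P),P))
print(sensors.read_state())
E
```

```text
scene {'camera_matrix': array([[485.5111,   0.    , 255.9038],
       [  0.    , 485.5111, 190.715 ],
       [  0.    ,   0.    ,   1.    ]]), 'xyz': array([1.1334, 0.03  , 0.9209]), 'rotation': array([0.6358, 0.0111, 1.567 ])}
can_mid 0.98 [0.5137 0.1856 0.047 ] [329.8579 199.2446]
can_mid 0.76 [0.3801 0.2243 0.0384] [340.399  155.4387]
can_mid 0.61 [0.5187 0.3295 0.0305] [393.9915 204.7486]
die_mid 0.83 [0.5697 0.1887 0.0246] [332.5417 226.2031]
pad 0.82 [0.5166 0.1808 0.0094] [325.9949 209.9392]
dish_in 0.73 [ 0.6129 -0.2164  0.0074] [145.3093 249.2159]
side {'camera_matrix': array([[406.3937,   0.    , 248.3177],
       [  0.    , 406.3937, 187.2732],
       [  0.    ,   0.    ,   1.    ]]), 'xyz': array([0.0046, 0.5316, 0.605 ]), 'rotation': array([ 0.9174, -0.0233, -2.3219])}
can_mid 0.96 [0.517  0.3332 0.0274] [130.6632 265.4216]
can_mid 0.69 [0.5084 0.1807 0.0475] [198.6644 222.7044]
can_mid 0.67 [0.3781 0.2309 0.0425] [221.206  274.7521]
die_mid 0.54 [0.565  0.1888 0.0278] [179.6953 217.8035]
pad 0.88 [0.5086 0.1806 0.0093] [199.5601 236.2717]
dish_in 0.85 [ 0.6094 -0.2106  0.0018] [290.2397 152.7065]
wrist {'camera_matrix': array([[295.0312,   0.    , 257.6273],
       [  0.    , 295.0312, 188.4218],
       [  0.    ,   0.    ,   1.    ]]), 'xyz': array([ 0.2199, -0.5903,  0.3725]), 'rotation': array([-0.3155, -0.0007, -1.3404])}
{'t': 0.85, 'joint_pos': array([-1.4466,  0.4909,  1.5589,  0.    ,  1.0917, -0.1056]), 'joint_vel': array([ 0.002 ,  0.0004, -0.0007,  0.0003,  0.0018,  0.0002]), 'joint_efforts': array([  0.0024, -61.824 , -26.184 ,   0.0001,   0.0004,  -0.    ]), 'eef_pos': array([ 0.1424, -0.6086,  0.2313]), 'orientation': array([ 3.1416, -0.    ,  0.2298]), 'ft_force': array([-0.364 , -0.2714, -0.5347]), 'torque': array([ 0.0477,  0.0421, -0.0021]), 'opening': 0.9998103521078099}
```

View pics/scene0.png

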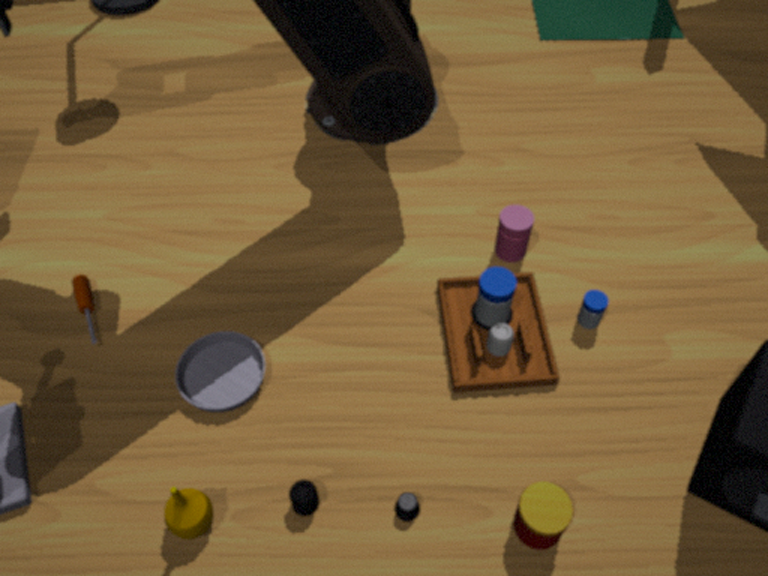

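View pics/side0.png

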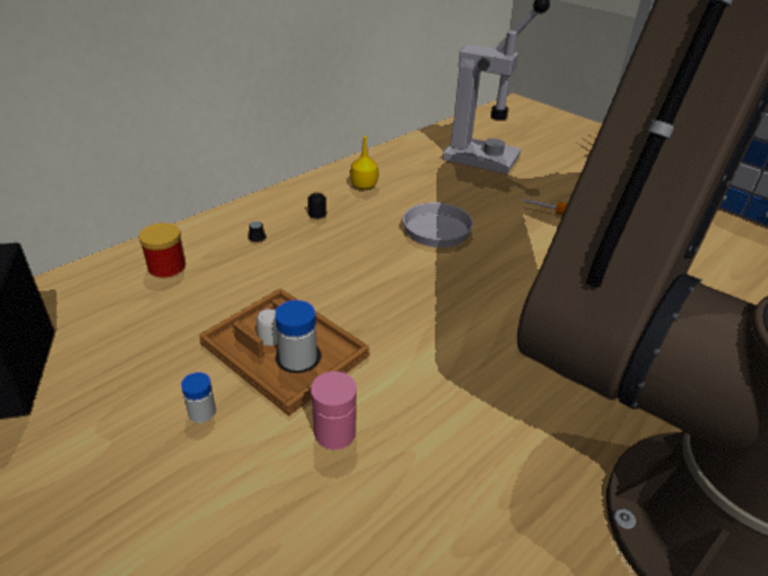

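View pics/wrist0.png

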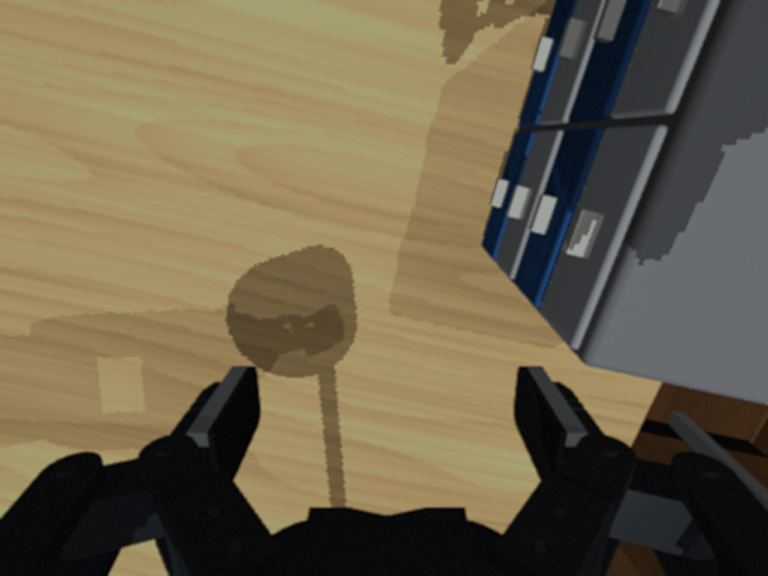

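```bash
python3 - <<'E'
from h import *
a=np.load('pics/scene0.npy');b=np.load('pics/side0.npy')
A=cv2.resize(a[125:270,280:410,::-1],None,fx=4,fy=4,interpolation=cv2.INTER_CUBIC)
B=cv2.resize(b[185:305,115:255,::-1],None,fx=4,fy=4,interpolation=cv2.INTER_CUBIC)
cv2.imwrite('pics/cA.png',A);cv2.imwrite('pics/cB.png',B)
print('press base',atz('scene',10,310,0.0),'tool',proj('scene',[.142,-.609,.231]), atz('scene',57,80,0))
E
```

```text
press base [ 0.7454 -0.4725  0.    ] tool [-12.6543  29.2245] [ 0.0542 -0.5438  0.    ]
```

View pics/cA.png

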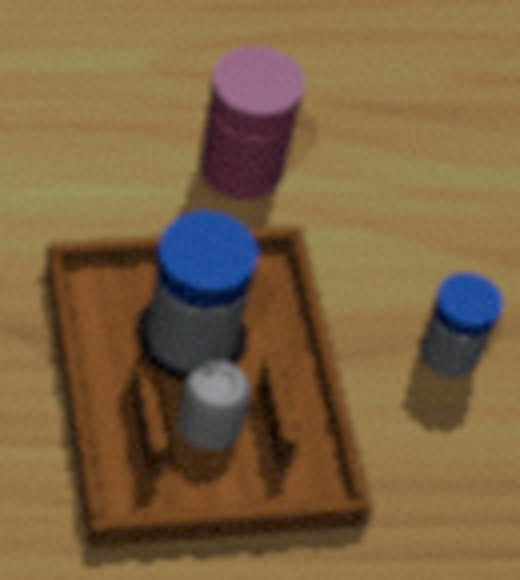

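View pics/cB.png

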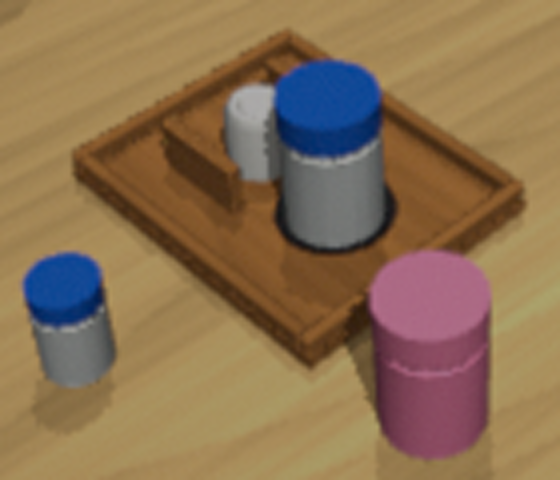

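```bash
cat > m1.py <<'E'
from h import *
a=lambda x,y:(280+x/4,125+y/4)
b=lambda x,y:(115+x/4,185+y/4)
PA=vision.camera_params('scene');PB=vision.camera_params('side')
def t(n,p,q):
    r1=ray('scene',*p,PA);r2=ray('side',*q,PB);X=tri([r1,r2]);print(n,X,'res',[np.linalg.norm(np.cross(X-o,d)) for o,d in (r1,r2)]);return X
# tray outer corners: scene TL(-x,-y?) etc
C=[t('nearR',a(50,246),b(523,188)),t('nearL',a(299,232),b(311,345)),t('farL',a(367,510),b(76,155)),t('farR',a(92,526),b(290,32))]
C=np.array(C);c=C.mean(0);ex=(C[2]+C[3]-C[0]-C[1])/2;ey=(C[1]+C[2]-C[0]-C[3])/2
print('centre',c,'yaw x',np.degrees(np.arctan2(ex[1],ex[0])),np.degrees(np.arctan2(-ey[0],ey[1])),np.linalg.norm(ex),np.linalg.norm(ey))
yaw=np.arctan2(ex[1],ex[0]);print('pad est',c-0.03*np.array([np.cos(yaw),np.sin(yaw),0]))
t('captop',a(209,253),b(328,92));t('dietop',a(219,382),b(257,98))
E
python3 m1.py
python3 - <<'E'
from h import *
a=np.load('pics/scene0.npy');b=np.load('pics/side0.npy')
cv2.imwrite('pics/dA.png',cv2.resize(a[205:290,100:200,::-1],None,fx=5,fy=5,interpolation=cv2.INTER_CUBIC))
cv2.imwrite('pics/dB.png',cv2.resize(b[120:180,250:330,::-1],None,fx=6,fy=6,interpolation=cv2.INTER_CUBIC))
E
```

```text
nearR [0.4513 0.106  0.014 ] res [np.float64(0.002294526885705359), np.float64(0.002294526885705321)]
nearL [0.4414 0.2519 0.0122] res [np.float64(0.0030240710896145355), np.float64(0.00302407108961456)]
farL [0.6283 0.2653 0.0134] res [np.float64(0.0019930655416145627), np.float64(0.0019930655416146217)]
farR [0.637  0.1192 0.0149] res [np.float64(0.0020855411047675724), np.float64(0.002085541104767618)]
centre [0.5395 0.1856 0.0136] yaw x 4.074082347524729 3.641266505628682 0.18675813806641597 0.1463137557337948
pad est [0.5096 0.1835 0.0136]
captop [0.5107 0.1841 0.0857] res [np.float64(0.0029420876752088015), np.float64(0.002942087675208638)]
dietop [0.5685 0.1885 0.0475] res [np.float64(0.002545418735047736), np.float64(0.0025454187350477694)]
```

View pics/dA.png

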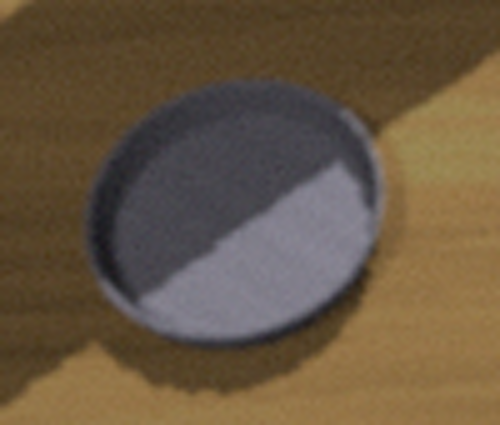

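View pics/dB.png

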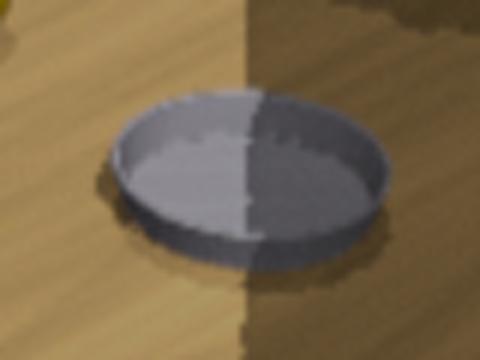

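Request:
{"fn": "carry_out", "kwargs": {"rows": "0 0 -0.02 46 36 4 85.4;0 0 -0.02 46 36 4 85.4;0 0 -0.02 46 36 4 85.4;0 0 -0.02 46 36 4 85.4;0 0 -0.02 46 36 4 85.4", "newtons": 40}}

```text
t: 1.48
eef_pos: [0.3737, -0.4273, 0.2516]
orientation: [3.141, -0.0, 0.129]
ft_force: [1.2, -1.2, 0.6]
opening: 0.999
```

Request:
{"fn": "carry_out", "kwargs": {"rows": "0 0 -0.02 46 36 0 85.4;0 0 -0.02 46 36 0 85.4;0 0 -0.02 46 36 0 85.4;0 0 0 46 36 0 85.4;0 0 0 46 36 0 85.4"}}

```text
t: 2.1
eef_pos: [0.6038, -0.2472, 0.2514]
orientation: [3.141, -0.0, 0.07]
ft_force: [-0.4, -1.3, -0.0]
opening: 1.002
```

```bash
python3 - <<'E'
from h import *
PA=vision.camera_params('scene');PB=vision.camera_params('side')
r=[ray('scene',147,247.2,PA),ray('side',291.7,147.5,PB)];print(tri(r))
P=vision.camera_params('wrist');print(P['xyz'],P['rotation'],sensors.read_state()['eef_pos'])
save('wrist','w1')
for r in spotter.spot_point('dish_in','wrist')[:2]: print(r['confidence'],world('wrist',r['position'],P))
E
```

```text
[ 0.6109 -0.2133  0.0156]
[ 0.6832 -0.2415  0.3926] [-0.3151 -0.0009 -1.5003] [ 0.6038 -0.2472  0.2514]
0.92 [ 0.6115 -0.2117  0.0042]
```

View pics/w1.png

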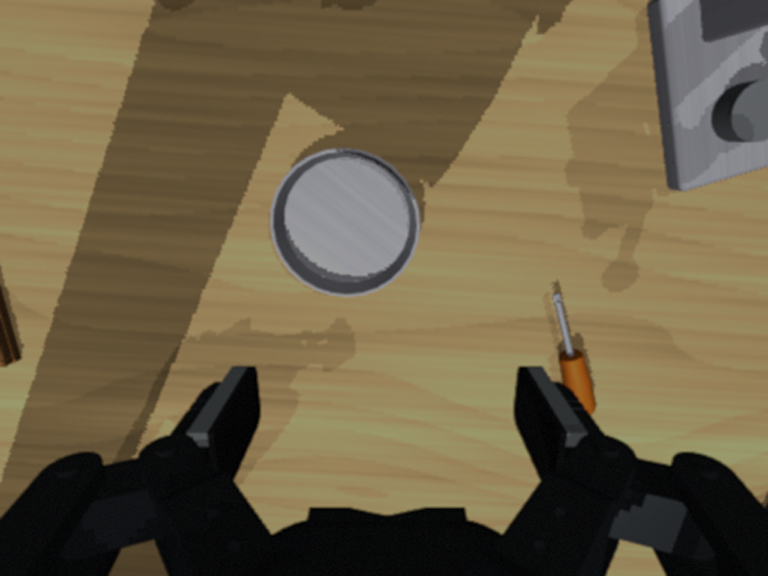

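```bash
python3 - <<'E'
from h import *
P=vision.camera_params('wrist')
im=np.load('pics/w1.npy')
print(atz('wrist',230,148,.022,P))
hsv=cv2.cvtColor(im,cv2.COLOR_RGB2HSV); m=((hsv[:,:,1]<70)).astype(np.uint8)
m[:, :160]=0;m[:,300:]=0;m[:90]=0;m[210:]=0
m=cv2.morphologyEx(m,cv2.MORPH_OPEN,np.ones((3,3)))
cs,_=cv2.findContours(m,cv2.RETR_EXTERNAL,cv2.CHAIN_APPROX_NONE);c=max(cs,key=cv2.contourArea)
# project contour to rim plane, fit circle
from scipy.optimize import least_squares
pts=np.array([atz('wrist',u,v,.022,P)[:2] for u,v in c[:,0,:]])
s=least_squares(lambda q:np.hypot(*(pts-q[:2]).T)-q[2],[.61,-.21,.064],loss='soft_l1',f_scale=.002);print(s.x,len(pts))
E
```

```text
[ 0.6158 -0.2092  0.022 ]
[ 0.6126 -0.2089  0.0631] 282
```

Request:
{"fn": "carry_out", "kwargs": {"rows": "0 0 0 -10 60 0 85.4;0 0 0 -10 60 0 85.4;0 0 0 -10 60 0 85.4;0 0 0 -10 60 0 85.4;0 0 0 -10 60 0 85.4"}}

```text
t: 2.82
eef_pos: [0.5517, 0.0527, 0.2515]
orientation: [3.141, -0.0, 0.069]
ft_force: [1.0, -0.3, 0.5]
opening: 0.998
```

Request:
{"fn": "carry_out", "kwargs": {"rows": "0 0 0 -12 60 0 85.4;0 0 0 -12 55 0 85.4;0 0 0 -10 0 0 85.4;0 0 0 0 0 0 85.4;0 0 0 0 0 0 85.4"}}

```text
t: 3.45
eef_pos: [0.5189, 0.1652, 0.2515]
orientation: [3.141, -0.0, 0.068]
ft_force: [1.1, 0.1, -0.5]
opening: 1.003
```

```bash
python3 - <<'E'
from h import *
P=vision.camera_params('wrist');print(P['xyz'],P['rotation'],sensors.read_state()['eef_pos'])
np.save('pics/w2P.npy',P,allow_pickle=True)
save('wrist','w2')
for l in ['can_mid','die_mid','pad']:
  for r in spotter.spot_point(l,'wrist')[:3]: print(l,r['confidence'],world('wrist',r['position'],P))
E
```

```text
[0.5982 0.1708 0.3926] [-0.315  -0.0008 -1.502 ] [0.5189 0.1652 0.2515]
can_mid 0.88 [0.5071 0.1815 0.0497]
can_mid 0.79 [0.3808 0.2287 0.0367]
can_mid 0.67 [0.5185 0.3271 0.0246]
die_mid 0.83 [0.5667 0.1875 0.0244]
```

View pics/w2.png

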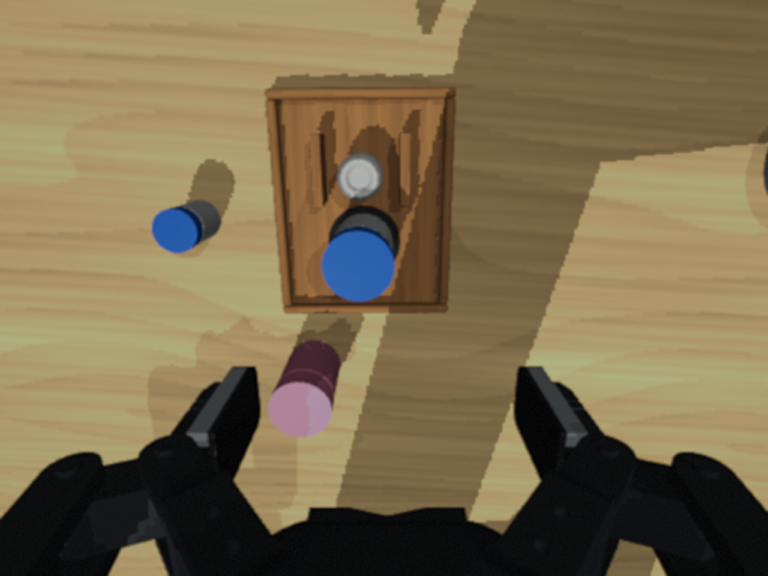

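```bash
cat > m2.py <<'E'
from h import *
from scipy.optimize import least_squares
def circ(im,mask,z,P,r0):
    cs,_=cv2.findContours(mask.astype(np.uint8),cv2.RETR_EXTERNAL,cv2.CHAIN_APPROX_NONE);c=max(cs,key=cv2.contourArea)
    pts=np.array([atz('wrist',u,v,z,P)[:2] for u,v in c[:,0,:]])
    s=least_squares(lambda q:np.hypot(*(pts-q[:2]).T)-q[2],[*pts.mean(0),r0],loss='soft_l1',f_scale=.002);return s.x,c[:,0].mean(0)
if __name__=='__main__':
    P=np.load('pics/w2P.npy',allow_pickle=True).item();im=np.load('pics/w2.npy')
    hsv=cv2.cvtColor(im,cv2.COLOR_RGB2HSV)
    m=(hsv[:,:,0]>100)&(hsv[:,:,0]<125)&(hsv[:,:,1]>150); m[:,:200]=0
    print('cap',circ(im,m,.088,P,.026))
    m=(hsv[:,:,1]<50)&(hsv[:,:,2]>110);m[:100]=0;m[140:]=0;m[:,:215]=0;m[:,265:]=0
    print('dietop',circ(im,m,.046,P,.016))
    C=np.array([atz('wrist',u/1.5,v/1.5,.02,P) for u,v in [(287,311),(447,310),(455,90),(266,92)]])
    print(C); c=C.mean(0); ex=C[2]+C[3]-C[0]-C[1];ey=C[0]+C[3]-C[1]-C[2]
    y1=np.arctan2(ex[1],ex[0]);y2=np.arctan2(-ey[0],ey[1]);print(c,y1,y2,np.linalg.norm(ex)/2,np.linalg.norm(ey)/2)
    print('pad',c-.03*np.array([np.cos(y1),np.sin(y1),0]))
    # triangulate
    b=lambda x,y:(115+x/4,185+y/4); a=lambda x,y:(280+x/4,125+y/4)
    print('captop3',tri([ray('scene',*a(209,253)),ray('side',*b(328,92)),ray('wrist',358/1.5,264/1.5,P)]))
    print('dietop3',tri([ray('scene',*a(219,382)),ray('side',*b(257,98)),ray('wrist',360/1.5,177/1.5,P)]))
E
python3 m2.py
```

```text
cap (array([0.5116, 0.185 , 0.0257]), array([238.5809, 175.3088]))
dietop (array([0.5686, 0.1903, 0.0148]), array([238.48  , 118.0533]))
[[0.4441 0.25   0.02  ]
 [0.4549 0.1057 0.02  ]
 [0.6375 0.1199 0.02  ]
 [0.626  0.2661 0.02  ]]
[0.5406 0.1854 0.02  ] 0.08291810694249215 0.07697062029873675 0.18292064263611124 0.14567636173605714
pad [0.5107 0.1829 0.02  ]
captop3 [0.5109 0.1844 0.0858]
dietop3 [0.5688 0.1885 0.0475]
```

Request:
{"fn": "carry_out", "kwargs": {"rows": "0 0 0 -8 19 0 85.4;0 0 0 0 0 -50 85.4;0 0 0 0 0 -50 85.4;0 0 0 0 0 -30 85.4;0 0 0 0 0 0 85.4"}}

```text
t: 4.28
eef_pos: [0.5098, 0.1849, 0.1197]
orientation: [3.141, 0.004, 0.069]
ft_force: [-0.4, -0.0, -0.2]
opening: 1.002
```

```bash
python3 - <<'E'
from h import *
P=vision.camera_params('wrist');print(P['xyz'],P['rotation'],sensors.read_state()['eef_pos'])
np.save('pics/w3P.npy',P,allow_pickle=True)
save('wrist','w3')
E
```

```text
[0.5898 0.1906 0.2605] [-0.3193 -0.0013 -1.501 ] [0.5098 0.1849 0.1197]
```

View pics/w3.png

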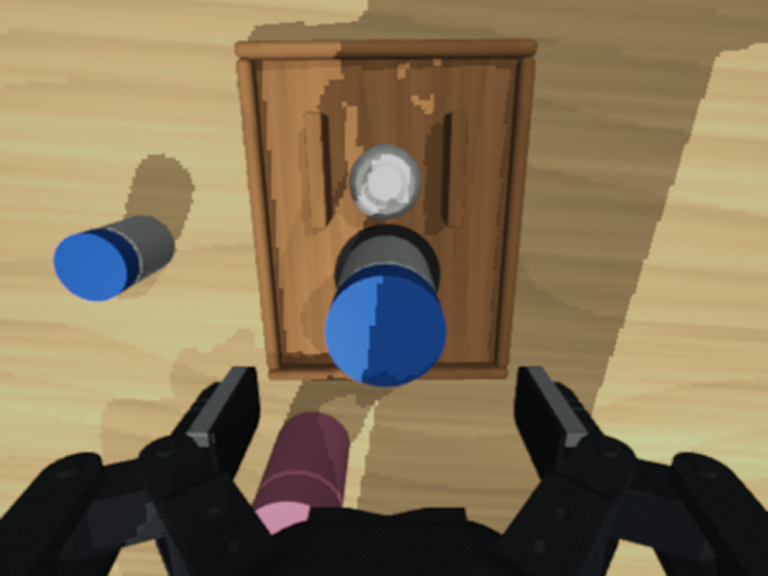

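Request:
{"fn": "carry_out", "kwargs": {"rows": "0 0 0 1 0 -40 85.4;0 0 0 0 0 -36 85.4;0 0 0 0 0 0 85.4;0 0 0 0 0 0 46;0 0 0 0 0 0 46", "newtons": 40}}

```text
t: 4.95
eef_pos: [0.5122, 0.1856, 0.0472]
orientation: [-3.141, -0.003, 0.07]
ft_force: [0.4, 2.8, 10.0]
opening: 0.601
```

Request:
{"fn": "carry_out", "kwargs": {"rows": "0 0 0 0 0 0 46;0 0 0 0 0 0 46;0 0 0 0 0 0 46;0 0 0 0 0 0 46;0 0 0 0 0 0 46"}}

```text
t: 5.58
eef_pos: [0.5123, 0.1856, 0.0473]
orientation: [-3.141, -0.003, 0.07]
ft_force: [-0.5, -0.7, 9.0]
opening: 0.603
```

```bash
python3 - <<'E'
from h import *
print(sensors.read_state())
save('side','s3',1.5)
save('wrist','w4')
E
```

```text
{'t': 5.575, 'joint_pos': array([ 0.2265,  0.6361,  1.9193, -0.0002,  0.5831,  1.7276]), 'joint_vel': array([ 0.0009,  0.0018, -0.0001,  0.0008,  0.0001, -0.002 ]), 'joint_efforts': array([ -0.0834, -54.832 , -13.5302,   0.019 ,  -0.2995,  -0.0166]), 'eef_pos': array([0.5123, 0.1856, 0.0473]), 'orientation': array([-3.1412, -0.0031,  0.0699]), 'ft_force': array([-0.4733, -0.7351,  8.953 ]), 'torque': array([-0.0848,  0.1691, -0.0439]), 'opening': 0.6032285592470378}
```

View pics/s3.png

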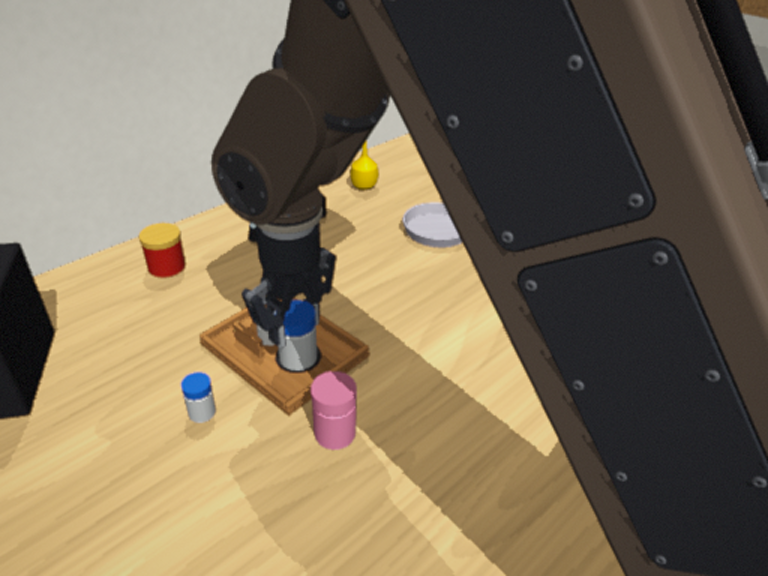

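View pics/w4.png

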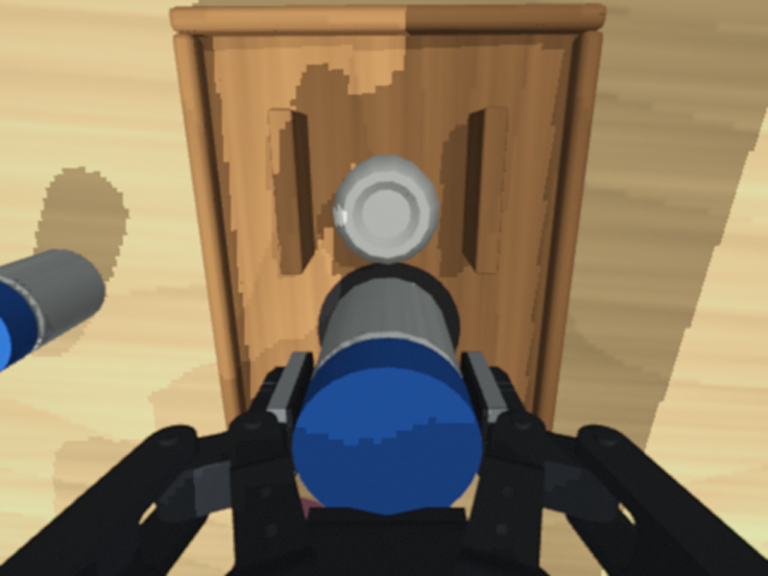

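Request:
{"fn": "carry_out", "kwargs": {"rows": "0 0 0 0 0 15 46;0 0 0 0 0 25 46;0 0 0 0 0 25 46;0 0 0 0 0 20 46;0 0 0 0 0 0 46"}}

```text
t: 6.3
eef_pos: [0.5119, 0.1856, 0.1325]
orientation: [-3.141, -0.004, 0.07]
ft_force: [0.5, 1.0, -3.3]
opening: 0.603
```

```bash
python3 - <<'E'
from h import *
s=sensors.read_state();print(s['eef_pos'],s['orientation'],s['ft_force'],s['torque'],s['opening'])
save('side','s4',1.5)
E
```

```text
[0.5119 0.1856 0.1325] [-3.1411 -0.0035  0.0699] [ 0.4606  1.0355 -3.2527] [-0.0464 -0.0248  0.0033] 0.6028108197240911
```

View pics/s4.png

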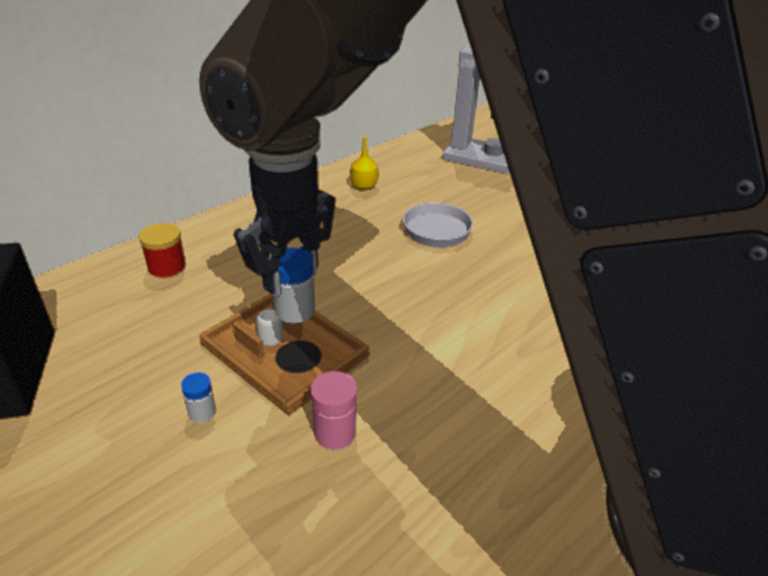

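Request:
{"fn": "carry_out", "kwargs": {"rows": "0 0 0 3 -25 0 46;0 0 0 4 -50 0 46;0 0 0 4 -50 0 46;0 0 0 4 -50 0 46;0 0 0 3 -25 0 46"}}

```text
t: 6.98
eef_pos: [0.529, -0.0168, 0.1295]
orientation: [-3.141, 0.001, 0.068]
ft_force: [-0.2, 0.6, -3.2]
opening: 0.599
```

Request:
{"fn": "carry_out", "kwargs": {"rows": "0 0 0 0 0 -25 46;0 0 0 0 0 -35 46;0 0 0 0 0 -20 46;0 0 0 0 0 -10 46;0 0 0 0 0 0 46"}}

```text
t: 7.6
eef_pos: [0.5292, -0.0146, 0.0399]
orientation: [-3.141, 0.001, 0.07]
ft_force: [1.2, -0.2, -2.5]
opening: 0.597
```

Request:
{"fn": "carry_out", "kwargs": {"rows": "0 0 0 0 0 -1 46;0 0 0 0 0 0 46;0 0 0 0 0 0 46;0 0 0 0 0 0 46;0 0 0 0 0 0 46"}}

```text
t: 8.22
eef_pos: [0.5294, -0.0146, 0.0394]
orientation: [3.141, -0.0, 0.07]
ft_force: [-0.3, 0.9, -3.0]
opening: 0.599
```

```bash
python3 - <<'E'
from h import *
s=sensors.read_state();print(s['eef_pos'],s['orientation'],s['ft_force'],s['torque'],s['opening'])
im=save('side','s5',1.5); cv2.imwrite('pics/s5c.png',cv2.resize(im[90:250,170:330,::-1],None,fx=3.5,fy=3.5,interpolation=cv2.INTER_CUBIC))
E
```

```text
[ 0.5294 -0.0146  0.0394] [ 3.1415 -0.0001  0.0698] [-0.3092  0.8813 -2.9855] [ 0.0176 -0.0128  0.0067] 0.5994217653765023
```

View pics/s5c.png

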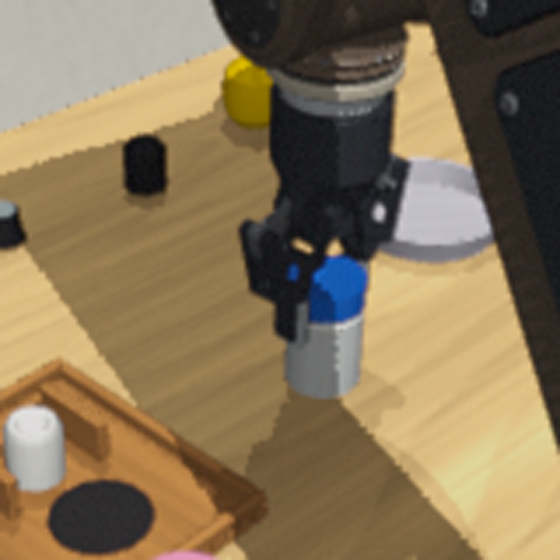

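Still carrying the full weight; lower in 1 mm steps until the force falls.

Request:
{"fn": "carry_out", "kwargs": {"rows": "0 0 0 0 0 -1 46;0 0 0 0 0 0 46;0 0 0 0 0 -1 46;0 0 0 0 0 0 46;0 0 0 0 0 0 46"}}

```text
t: 8.9
eef_pos: [0.5294, -0.0146, 0.0386]
orientation: [3.141, -0.001, 0.07]
ft_force: [-5.9, 0.7, 18.1]
opening: 0.596
```

Request:
{"fn": "carry_out", "kwargs": {"rows": "0 0 0 0 0 0.5 46;0 0 0 0 0 0 85.4;0 0 0 0 0 0 85.4;0 0 0 0 0 0 85.4;0 0 0 0 0 0 85.4"}}

```text
t: 9.52
eef_pos: [0.5294, -0.0146, 0.0377]
orientation: [3.142, 0.0, 0.07]
ft_force: [0.4, 0.5, -0.5]
opening: 1.002
```

Request:
{"fn": "carry_out", "kwargs": {"rows": "0 0 0 0 0 30 85.4;0 0 0 0 0 50 85.4;0 0 0 0 0 30 85.4;0 0 0 0 0 10 85.4;0 0 0 0 0 0 85.4"}}

```text
t: 10.15
eef_pos: [0.5293, -0.0146, 0.1577]
orientation: [3.141, -0.0, 0.07]
ft_force: [-0.6, 1.1, -0.2]
opening: 0.998
```

```bash
python3 - <<'E'
from h import *
s=sensors.read_state();print(s['eef_pos'],s['orientation'],s['ft_force'],s['torque'],s['opening'])
P=vision.camera_params('wrist');np.save('pics/w5P.npy',P,allow_pickle=True);save('wrist','w5'); save('side','s6')
E
```

```text
[ 0.5293 -0.0146  0.1577] [ 3.1415 -0.0003  0.0698] [-0.6116  1.1218 -0.2462] [ 0.0085  0.0193 -0.0244] 0.9983787096664456
```

View pics/w5.png

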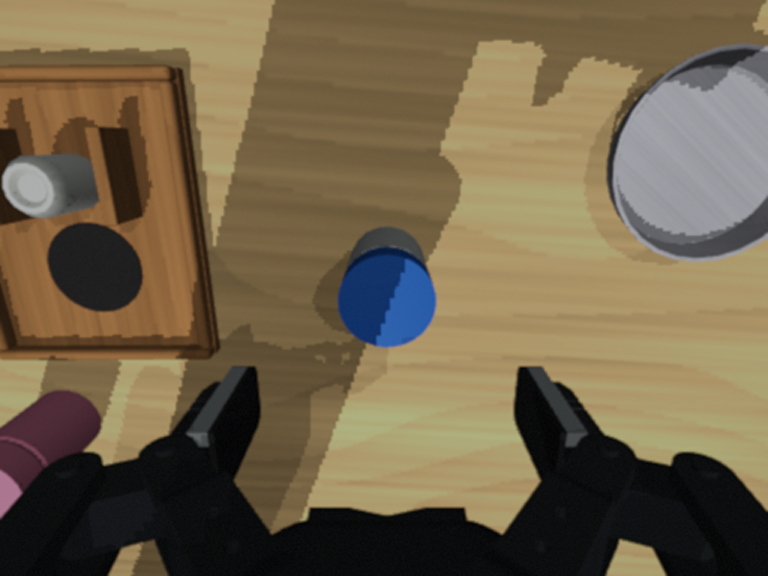

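View pics/s6.png

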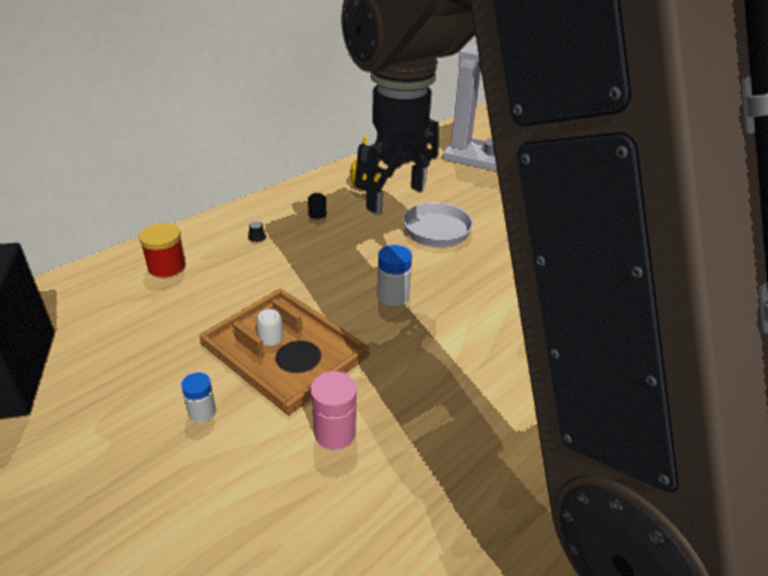

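Request:
{"fn": "carry_out", "kwargs": {"rows": "0 0 0.157 4 20 8 85.4;0 0 0.157 4 20 8 85.4;0 0 0.157 4 20 8 85.4;0 0 0.157 4 20 8 85.4;0 0 0.157 4 20 8 85.4"}}

```text
t: 10.88
eef_pos: [0.5492, 0.086, 0.1965]
orientation: [-3.14, 0.002, 0.86]
ft_force: [-0.2, -0.8, 0.2]
opening: 1.003
```

Request:
{"fn": "carry_out", "kwargs": {"rows": "0 0 0.157 4 20 0 85.4;0 0 0.157 4 20 0 85.4;0 0 0.157 4 20 0 85.4;0 0 0.157 4 20 0 85.4;0 0 0.157 4 20 0 85.4"}}

```text
t: 11.5
eef_pos: [0.5691, 0.186, 0.1961]
orientation: [-3.139, 0.0, 1.645]
ft_force: [-0.1, 0.6, 0.7]
opening: 0.998
```

```bash
python3 - <<'E'
from h import *
s=sensors.read_state();print(s['eef_pos'],s['orientation'],s['joint_pos'])
P=vision.camera_params('wrist');print(P['xyz'],P['rotation']);np.save('pics/w6P.npy',P,allow_pickle=True);save('wrist','w6'); save('scene','sc6')
E
```

```text
[0.5691 0.186  0.1961] [-3.1391  0.0004  1.6449] [ 0.2056  0.4913  1.6642 -0.      0.9885  0.1315]
[0.5635 0.2656 0.3372] [-0.3167  0.002   0.0748]
```

View pics/w6.png

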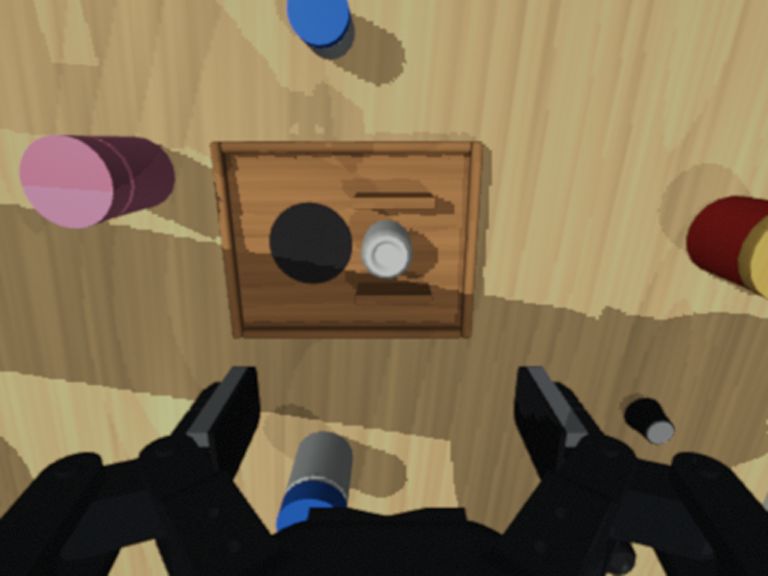

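```bash
cat > m3.py <<'E'
from m2 import *
P=np.load('pics/w6P.npy',allow_pickle=True).item();im=np.load('pics/w6.npy')
def padfit(im,P,box):
    m=(im.max(2)<52).astype(np.uint8); M=np.zeros_like(m);x0,x1,y0,y1=box;M[y0:y1,x0:x1]=m[y0:y1,x0:x1]
    M=cv2.morphologyEx(M,cv2.MORPH_OPEN,np.ones((5,5)))
    return circ(im,M,.009,P,.032)
print('pad w6',padfit(im,P,(170,238,130,195)))
P5=np.load('pics/w5P.npy',allow_pickle=True).item();i5=np.load('pics/w5.npy')
print('pad w5',padfit(i5,P5,(25,100,145,210)))
d=ray('wrist',388/1.5,254/1.5,P);print('dietop',atz('wrist',388/1.5,254/1.5,.048,P))
P2=np.load('pics/w2P.npy',allow_pickle=True).item()
print('tri die wrist2+6',tri([d,ray('wrist',360/1.5,177/1.5,P2)]), tri([d,ray('wrist',360/1.5,177/1.5,P2),ray('scene',280+219/4,125+382/4)]))
C=np.array([atz('wrist',u/1.5,v/1.5,.02,P) for u,v in [(213,142),(236,337),(470,337),(481,142)]])
c=C.mean(0); ex=C[2]+C[3]-C[0]-C[1];ey=C[0]+C[3]-C[1]-C[2]
y1=np.arctan2(ex[1],ex[0]);y2=np.arctan2(-ey[0],ey[1]);print(c,y1,y2,np.linalg.norm(ex)/2,np.linalg.norm(ey)/2,'pad',c-.03*np.array([np.cos(y1),np.sin(y1),0]))
E
python3 m3.py
```

```text
pad w6 (array([0.511 , 0.1847, 0.0302]), array([206.5232, 162.0795]))
pad w5 (array([0.5112, 0.1831, 0.0303]), array([ 62.994 , 177.5361]))
dietop [0.5696 0.1914 0.048 ]
tri die wrist2+6 [0.5691 0.1892 0.0404] [0.5692 0.1902 0.0461]
[0.542  0.1879 0.02  ] 0.07525191228581224 0.07929737893606234 0.1835487731258688 0.14608457504138952 pad [0.5121 0.1857 0.02  ]
```

Request:
{"fn": "carry_out", "kwargs": {"rows": "0 0 0 0 4 -40 60;0 0 0 0 0 -45 60;0 0 0 0 0 -40 60;0 0 0 0 0 -11 60;0 0 0 0 0 0 60"}}

```text
t: 12.22
eef_pos: [0.5693, 0.1891, 0.0616]
orientation: [-3.141, 0.0, 1.638]
ft_force: [1.4, 0.9, 0.9]
opening: 0.7
```

```bash
python3 - <<'E'
from h import *
s=sensors.read_state();print(s['eef_pos'],s['orientation'],s['ft_force'],s['opening'])
P=vision.camera_params('wrist');np.save('pics/w7P.npy',P,allow_pickle=True);save('wrist','w7');im=save('scene','sc7')
cv2.imwrite('pics/sc7c.png',cv2.resize(im[120:280,260:420,::-1],None,fx=3.5,fy=3.5,interpolation=cv2.INTER_CUBIC))
E
```

```text
[0.5693 0.1891 0.0616] [-3.1405  0.0002  1.6384] [1.4434 0.91   0.8992] 0.7000460471179769
```

View pics/w7.png

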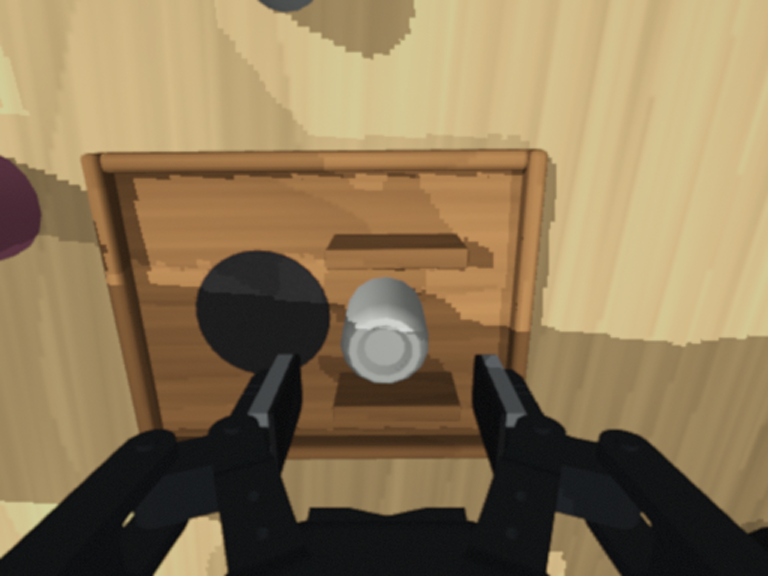

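View pics/sc7c.png

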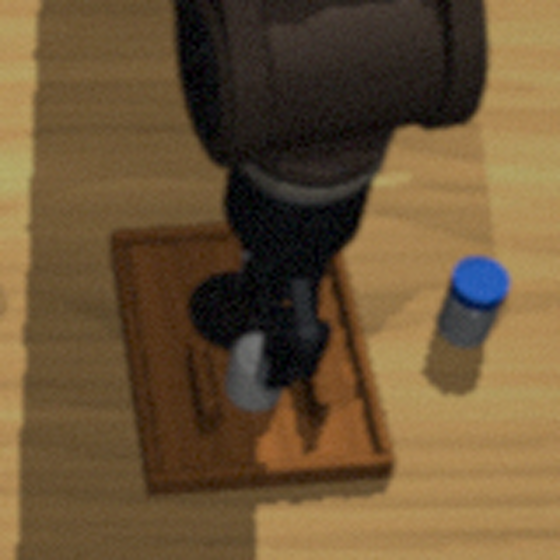

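```bash
python3 - <<'E'
from h import *
P=np.load('pics/w7P.npy',allow_pickle=True).item();P6=np.load('pics/w6P.npy',allow_pickle=True).item();P2=np.load('pics/w2P.npy',allow_pickle=True).item()
print(atz('wrist',384.5/1.5,348/1.5,.048,P))
print(tri([ray('wrist',384.5/1.5,348/1.5,P),ray('wrist',388/1.5,254/1.5,P6),ray('wrist',360/1.5,177/1.5,P2)]))
E
```

```text
[0.5684 0.1916 0.048 ]
[0.569  0.1893 0.0425]
```

Request:
{"fn": "carry_out", "kwargs": {"rows": "0 0 0 0 1 -25 60;0 0 0 0 0 -18 60;0 0 0 0 0 -6 60;0 0 0 0 0 0 60;0 0 0 0 0 0 60"}}

```text
t: 12.95
eef_pos: [0.5698, 0.1905, 0.0135]
orientation: [3.141, -0.0, 1.64]
ft_force: [-0.3, -0.4, 0.9]
opening: 0.704
```

Request:
{"fn": "carry_out", "kwargs": {"rows": "0 0 0 0 0 0 48;0 0 0 0 0 0 40;0 0 0 0 0 0 30;0 0 0 0 0 0 30;0 0 0 0 0 0 30", "newtons": 25}}

```text
t: 13.58
eef_pos: [0.5695, 0.1904, 0.0132]
orientation: [3.141, -0.0, 1.64]
ft_force: [-1.8, -0.7, 5.8]
opening: 0.415
```

```bash
python3 - <<'E'
from h import *
s=sensors.read_state();print(s['eef_pos'],s['orientation'],s['ft_force'],s['opening'])
save('wrist','w8')
E
```

```text
[0.5695 0.1904 0.0132] [ 3.1411 -0.      1.6398] [-1.7571 -0.7008  5.8224] 0.4148840143597942
```

View pics/w8.png

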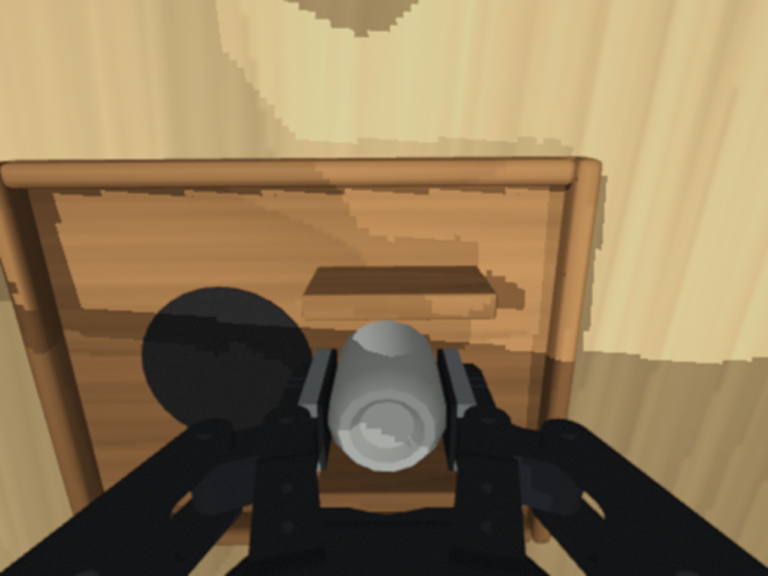

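Request:
{"fn": "carry_out", "kwargs": {"rows": "0 0 0 0 0 10 30;0 0 0 0 0 25 30;0 0 0 0 0 40 30;0 0 0 0 0 40 30;0 0 0 0 0 25 30"}}

```text
t: 14.25
eef_pos: [0.5696, 0.1905, 0.1553]
orientation: [3.139, -0.0, 1.64]
ft_force: [-0.3, -0.7, -0.5]
opening: 0.409
```

```bash
python3 - <<'E'
from h import *
s=sensors.read_state();print(s['eef_pos'],s['orientation'],s['ft_force'],s['opening'])
save('wrist','w9')
P=vision.camera_params('wrist')
im=save('side','s9')
cv2.imwrite('pics/s9c.png',cv2.resize(im[100:260,120:320,::-1],None,fx=3.5,fy=3.5,interpolation=cv2.INTER_CUBIC))
E
```

```text
[0.5696 0.1905 0.1553] [ 3.1394 -0.0003  1.6398] [-0.3225 -0.7283 -0.537 ] 0.4093931300487601
```

View pics/s9c.png

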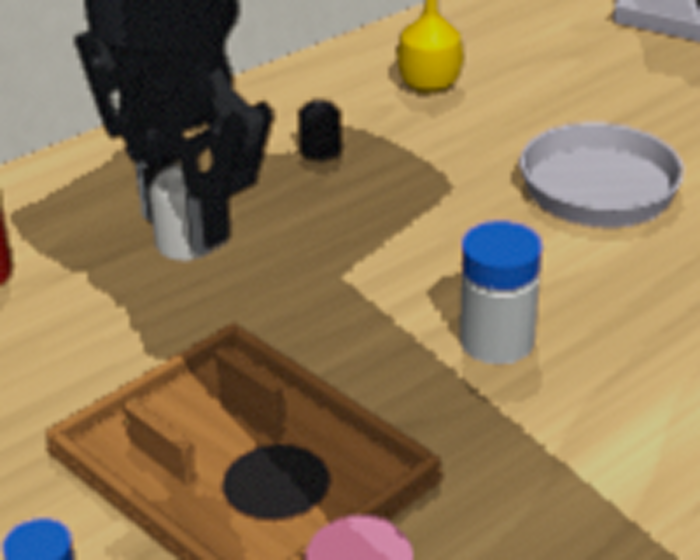

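View pics/w9.png

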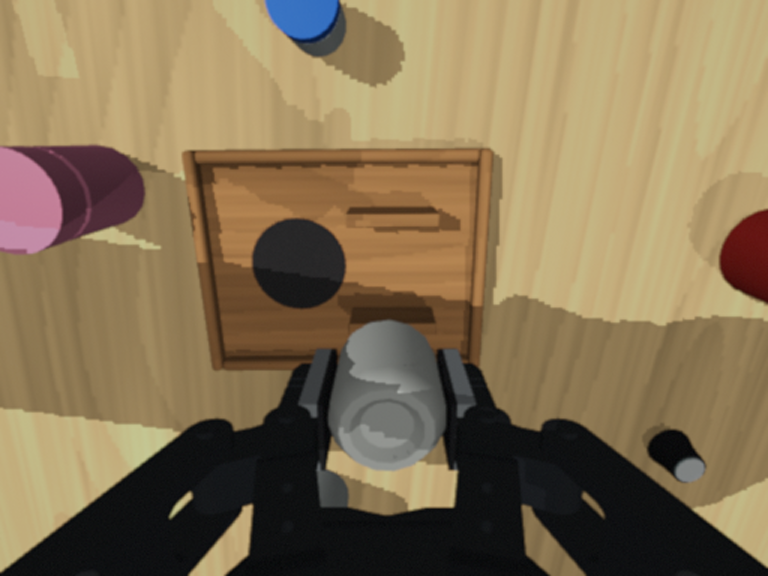

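Request:
{"fn": "carry_out", "kwargs": {"rows": "0 0 0 4 -30 0 30;0 0 0 5 -50 0 30;0 0 0 5 -55 0 30;0 0 0 6 -55 0 30;0 0 0 6 -55 0 30"}}

```text
t: 14.98
eef_pos: [0.595, -0.0563, 0.1518]
orientation: [-3.14, -0.0, 1.64]
ft_force: [0.6, -0.0, -1.1]
opening: 0.416
```

Request:
{"fn": "carry_out", "kwargs": {"rows": "0 0 0 6 -55 0 30;0 0 0 5 -50 0 30;0 0 0 5 -40 0 30;0 0 0 0 -11 0 30;0 0 0 0 0 0 30"}}

```text
t: 15.6
eef_pos: [0.6109, -0.2105, 0.1519]
orientation: [-3.14, -0.001, 1.639]
ft_force: [0.4, -0.3, -0.5]
opening: 0.419
```

```bash
python3 - <<'E'
from h import *
s=sensors.read_state();print(s['eef_pos'],s['orientation'],s['ft_force'],s['opening'])
P=vision.camera_params('wrist');np.save('pics/w10P.npy',P,allow_pickle=True)
save('wrist','w10');save('scene','sc10')
E
```

```text
[ 0.6109 -0.2105  0.1519] [-3.1404 -0.0008  1.6389] [ 0.3835 -0.3302 -0.4893] 0.4187973994943159
```

View pics/w10.png

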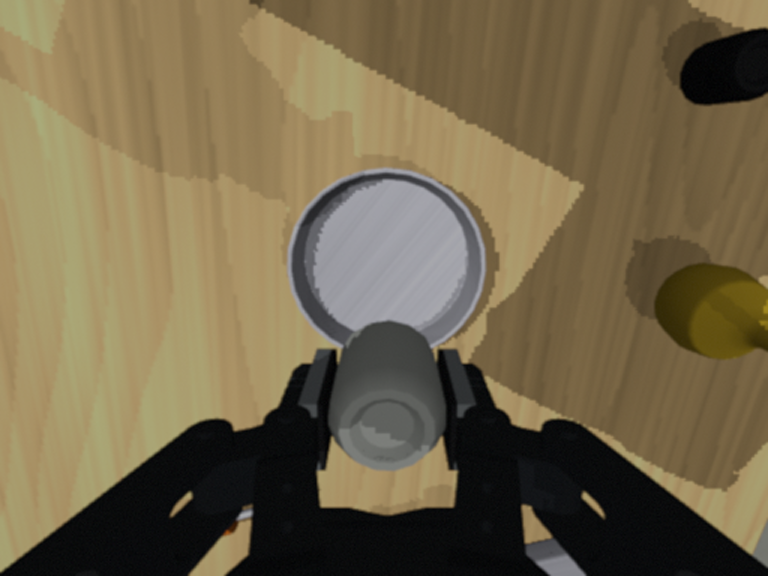

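```bash
python3 - <<'E'
from h import *
P=np.load('pics/w10P.npy',allow_pickle=True).item()
from scipy.optimize import least_squares
uv=np.array([(289,262),(486,262),(387,170),(318,192),(456,193),(303,315),(474,313)])/1.5
pts=np.array([atz('wrist',u,v,.022,P)[:2] for u,v in uv])
print(least_squares(lambda q:np.hypot(*(pts-q[:2]).T)-q[2],[.61,-.21,.064]).x)
E
```

```text
[ 0.6115 -0.2112  0.0635]
```

Request:
{"fn": "carry_out", "kwargs": {"rows": "0 0 0 0 0 -30 30;0 0 0 0 0 -40 30;0 0 0 0 0 -40 30;0 0 0 0 0 -20 30;0 0 0 0 0 0 30"}}

```text
t: 16.32
eef_pos: [0.6112, -0.2097, 0.0221]
orientation: [-3.14, -0.001, 1.641]
ft_force: [-0.1, -0.2, -0.3]
opening: 0.414
```

Request:
{"fn": "carry_out", "kwargs": {"rows": "0 0 0 0 0 -8 30;0 0 0 0 0 -4 30;0 0 0 0 0 -1 30;0 0 0 0 0 0 30;0 0 0 0 0 0 30"}}

```text
t: 16.95
eef_pos: [0.6115, -0.2107, 0.0101]
orientation: [3.141, 0.0, 1.64]
ft_force: [-0.6, 0.7, -2.2]
opening: 0.409
```

Request:
{"fn": "carry_out", "kwargs": {"rows": "0 0 0 0 0 -0.8 30;0 0 0 0 0 0 30;0 0 0 0 0 0 30;0 0 0 0 0 0 30;0 0 0 0 0 0 30"}}

```text
t: 17.58
eef_pos: [0.6114, -0.2106, 0.009]
orientation: [3.142, -0.0, 1.64]
ft_force: [1.0, 0.4, -0.0]
opening: 0.412
```

Request:
{"fn": "carry_out", "kwargs": {"rows": "0 0 0 0 0 -0.7 30;0 0 0 0 0 0 30;0 0 0 0 0 0 30;0 0 0 0 0 0 30;0 0 0 0 0 0 30"}}

```text
t: 18.2
eef_pos: [0.6114, -0.2106, 0.0083]
orientation: [3.141, 0.0, 1.64]
ft_force: [0.0, -0.7, -0.6]
opening: 0.409
```

```bash
python3 - <<'E'
from h import *
s=sensors.read_state();print(s['eef_pos'],s['orientation'],s['ft_force'],s['opening'])
im=save('wrist','w11');im=save('scene','sc11');cv2.imwrite('pics/sc11c.png',cv2.resize(im[190:300,90:210,::-1],None,fx=5,fy=5,interpolation=cv2.INTER_CUBIC))
E
```

```text
[ 0.6114 -0.2106  0.0083] [3.1415 0.     1.6398] [ 0.0038 -0.7114 -0.5571] 0.4087673334326466
```

View pics/w11.png

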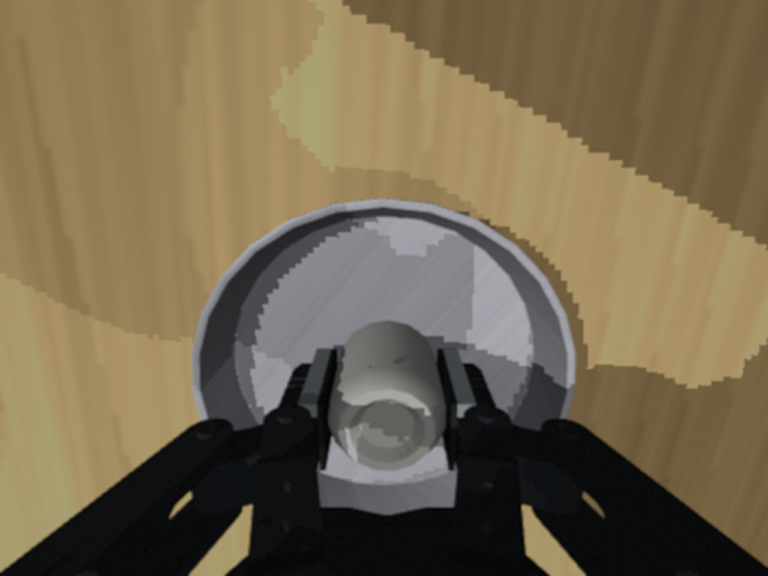

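View pics/sc11c.png

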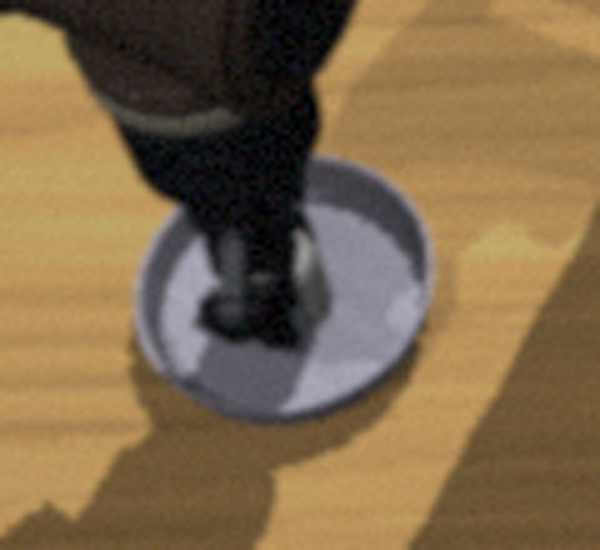

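Request:
{"fn": "carry_out", "kwargs": {"rows": "0 0 0 0 0 -0.6 30;0 0 0 0 0 0 30;0 0 0 0 0 0 30;0 0 0 0 0 0 30;0 0 0 0 0 0 30"}}

```text
t: 18.92
eef_pos: [0.6114, -0.2106, 0.0082]
orientation: [3.141, 0.0, 1.64]
ft_force: [-1.9, 1.2, 5.7]
opening: 0.415
```

Contact (5.7 N up). Open gently to 52 mm, then retreat.

Request:
{"fn": "carry_out", "kwargs": {"rows": "0 0 0 0 0 0 42;0 0 0 0 0 0 50;0 0 0 0 0 0 54;0 0 0 0 0 0 54;0 0 0 0 0 0 54"}}

```text
t: 19.55
eef_pos: [0.6114, -0.2106, 0.0077]
orientation: [3.141, 0.0, 1.64]
ft_force: [-0.5, -0.7, 0.2]
opening: 0.634
```

Request:
{"fn": "carry_out", "kwargs": {"rows": "0 0 0 0 0 15 54;0 0 0 0 0 35 54;0 0 0 0 0 50 54;0 0 0 0 0 50 85.4;0 0 0 0 0 0 85.4"}}

```text
t: 20.18
eef_pos: [0.6128, -0.2112, 0.163]
orientation: [3.134, 0.004, 1.64]
ft_force: [1.6, 0.2, -0.6]
opening: 0.995
```

```bash
python3 - <<'E'
from h import *
s=sensors.read_state();print(s['eef_pos'],s['orientation'],s['ft_force'],s['opening'])
im=save('wrist','w12');im=save('scene','sc12');cv2.imwrite('pics/sc12c.png',cv2.resize(im[190:300,90:330,::-1],None,fx=3.3,fy=3.3,interpolation=cv2.INTER_CUBIC))
E
```

```text
[ 0.6128 -0.2112  0.163 ] [3.1345 0.0039 1.6399] [ 1.6029  0.1529 -0.5728] 0.9950319132061264
```

View pics/w12.png

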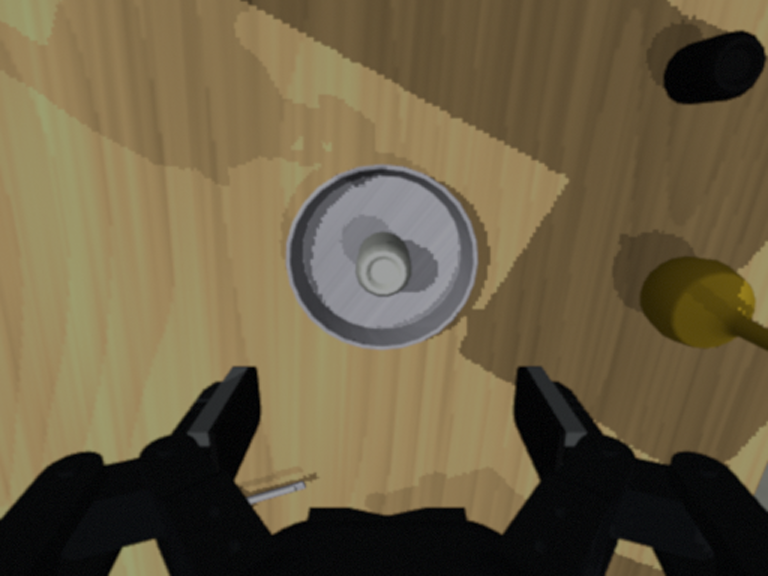

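View pics/sc12c.png

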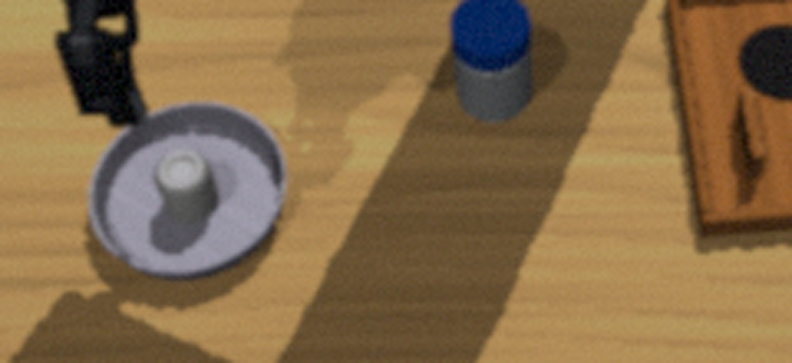

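Request:
{"fn": "carry_out", "kwargs": {"rows": "0 0 -0.157 -8 20 0 85.4;0 0 -0.157 -8 20 0 85.4;0 0 -0.157 -8 20 0 85.4;0 0 -0.157 -8 20 0 85.4;0 0 -0.157 -8 20 0 85.4"}}

```text
t: 20.9
eef_pos: [0.5705, -0.1098, 0.1565]
orientation: [-3.139, 0.001, 0.85]
ft_force: [-0.4, -1.1, 0.2]
opening: 0.998
```

Request:
{"fn": "carry_out", "kwargs": {"rows": "0 0 -0.157 -8 20 0 85.4;0 0 -0.157 -8 20 0 85.4;0 0 -0.157 -8 20 0 85.4;0 0 -0.157 -9 20 0 85.4;0 0 -0.157 -9 16 0 85.4"}}

```text
t: 21.52
eef_pos: [0.5284, -0.0138, 0.1566]
orientation: [-3.141, 0.002, 0.065]
ft_force: [0.3, 0.1, 0.6]
opening: 1.001
```

Request:
{"fn": "carry_out", "kwargs": {"rows": "0 0 0 0 0 -15 85.4;0 0 0 0 0 -20 85.4;0 0 0 0 0 0 85.4;0 0 0 0 0 0 85.4;0 0 0 0 0 0 85.4"}}

```text
t: 22.15
eef_pos: [0.5297, -0.0148, 0.1231]
orientation: [3.141, -0.001, 0.07]
ft_force: [0.1, 0.1, 0.3]
opening: 1.003
```

```bash
python3 - <<'E'
from m2 import *
s=sensors.read_state();print(s['eef_pos'],s['orientation'],s['ft_force'],s['opening'])
P=vision.camera_params('wrist');im=save('wrist','w13')
hsv=cv2.cvtColor(im,cv2.COLOR_RGB2HSV)
m=(hsv[:,:,0]>100)&(hsv[:,:,0]<125)&(hsv[:,:,1]>150); m[:,:200]=0
print('cap',circ(im,m,.080,P,.026))
E
```

```text
[ 0.5297 -0.0148  0.1231] [ 3.1414 -0.0006  0.0703] [0.088  0.0767 0.3092] 1.0029472802395432
cap (array([ 0.5292, -0.0145,  0.0262]), array([256.8967, 214.6854]))
```

View pics/w13.png

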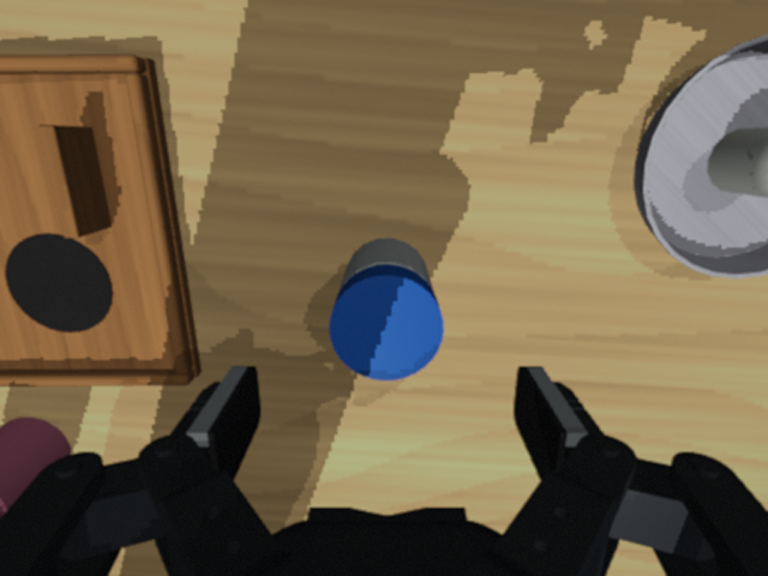

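Request:
{"fn": "carry_out", "kwargs": {"rows": "0 0 0 0 0 -40 85.4;0 0 0 0 0 -34 85.4;0 0 0 0 0 -10 85.4;0 0 0 0 0 0 65;0 0 0 0 0 0 46", "newtons": 40}}

```text
t: 22.82
eef_pos: [0.53, -0.0147, 0.0399]
orientation: [3.141, -0.002, 0.07]
ft_force: [-0.5, 5.9, 11.1]
opening: 0.602
```

Request:
{"fn": "carry_out", "kwargs": {"rows": "0 0 0 0 0 0 46;0 0 0 0 0 0 46;0 0 0 0 0 0 46;0 0 0 0 0 0 46;0 0 0 0 0 0 46"}}

```text
t: 23.45
eef_pos: [0.53, -0.0146, 0.04]
orientation: [3.141, -0.002, 0.07]
ft_force: [-1.0, 0.4, 7.6]
opening: 0.599
```

Request:
{"fn": "carry_out", "kwargs": {"rows": "0 0 0 0 0 10 46;0 0 0 0 0 20 46;0 0 0 0 0 30 46;0 0 0 0 0 20 46;0 0 0 0 0 0 46"}}

```text
t: 24.08
eef_pos: [0.5299, -0.0146, 0.1204]
orientation: [3.141, -0.003, 0.07]
ft_force: [0.5, -0.2, -3.3]
opening: 0.6
```

```bash
python3 - <<'E'
from h import *
s=sensors.read_state();print(s['eef_pos'],s['orientation'],s['ft_force'],s['torque'],s['opening'])
im=save('side','s14');cv2.imwrite('pics/s14c.png',cv2.resize(im[90:250,150:330,::-1],None,fx=3.5,fy=3.5,interpolation=cv2.INTER_CUBIC))
E
```

```text
[ 0.5299 -0.0146  0.1204] [ 3.1408 -0.0029  0.0699] [ 0.5361 -0.1739 -3.2968] [ 0.0244  0.0336 -0.0172] 0.6002899699145378
```

View pics/s14c.png

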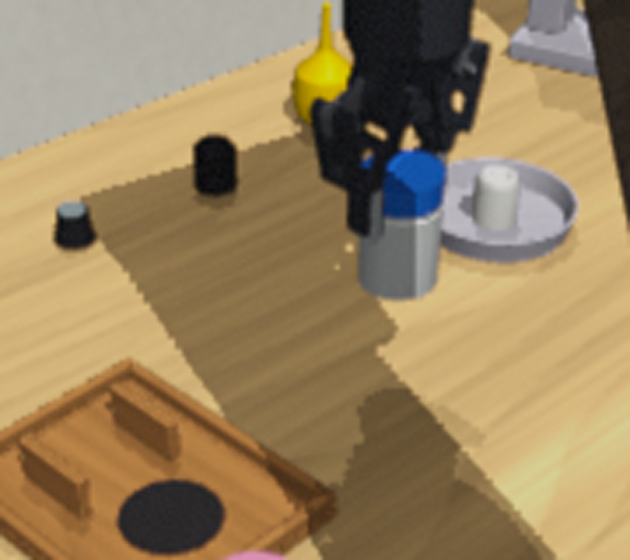

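Request:
{"fn": "carry_out", "kwargs": {"rows": "0 0 0 -3 25 0 46;0 0 0 -4 50 0 46;0 0 0 -4 50 0 46;0 0 0 -4 50 0 46;0 0 0 -3 24 0 46"}}

```text
t: 24.75
eef_pos: [0.5104, 0.1865, 0.1176]
orientation: [3.141, 0.002, 0.072]
ft_force: [0.3, -0.5, -3.3]
opening: 0.602
```

Request:
{"fn": "carry_out", "kwargs": {"rows": "0 0 0 0 0 -20 46;0 0 0 0 0 -25 46;0 0 0 0 0 -15 46;0 0 0 0 0 0 46;0 0 0 0 0 0 46"}}

```text
t: 25.38
eef_pos: [0.5117, 0.1844, 0.0591]
orientation: [3.142, -0.0, 0.07]
ft_force: [-0.0, 0.1, -2.6]
opening: 0.6
```

```bash
python3 - <<'E'
from h import *
s=sensors.read_state();print(s['eef_pos'],s['orientation'],s['ft_force'],s['torque'],s['opening'])
save('wrist','w15')
im=save('side','s15');cv2.imwrite('pics/s15c.png',cv2.resize(im[170:300,115:255,::-1],None,fx=4,fy=4,interpolation=cv2.INTER_CUBIC))
E
```

```text
[0.5117 0.1844 0.0591] [ 3.1415 -0.0004  0.0696] [-0.0271  0.0577 -2.6249] [-0.0135 -0.0057  0.0068] 0.6001853667280121
```

View pics/w15.png

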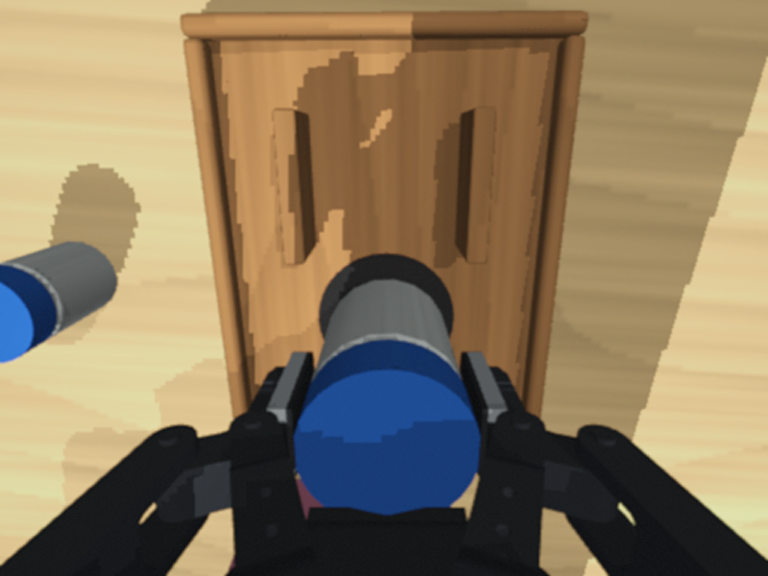

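View pics/s15c.png

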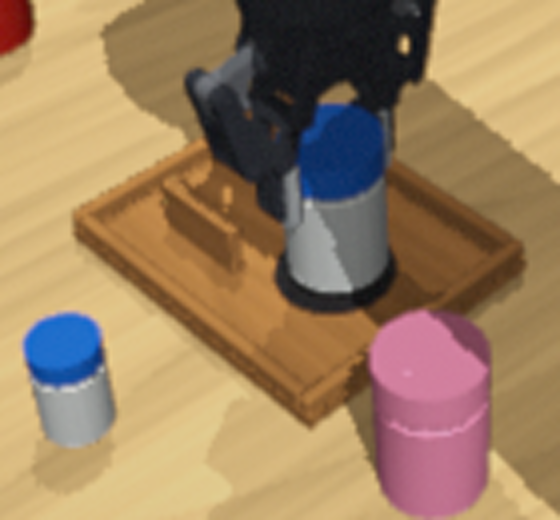

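Request:
{"fn": "carry_out", "kwargs": {"rows": "0 0 0 0 0 -7 46;0 0 0 0 0 -3 46;0 0 0 0 0 0 46;0 0 0 0 0 0 46;0 0 0 0 0 0 46"}}

```text
t: 26.1
eef_pos: [0.5114, 0.1844, 0.0488]
orientation: [3.142, -0.0, 0.07]
ft_force: [-0.1, 0.2, -2.4]
opening: 0.6
```

Request:
{"fn": "carry_out", "kwargs": {"rows": "0 0 0 0 0 -0.7 46;0 0 0 0 0 0 46;0 0 0 0 0 0 46;0 0 0 0 0 0 46;0 0 0 0 0 0 46"}}

```text
t: 26.72
eef_pos: [0.5114, 0.1845, 0.0481]
orientation: [3.142, -0.0, 0.07]
ft_force: [-0.8, -0.7, -0.5]
opening: 0.603
```

Touching down; a view before release.

Request:
{"fn": "carry_out", "kwargs": {"rows": "0 0 0 0 0 -0.4 46;0 0 0 0 0 0 46;0 0 0 0 0 0 46;0 0 0 0 0 0 46;0 0 0 0 0 0 46"}}

```text
t: 27.35
eef_pos: [0.5114, 0.1845, 0.0481]
orientation: [3.142, -0.0, 0.07]
ft_force: [-1.4, -1.1, 6.5]
opening: 0.601
```

```bash
python3 - <<'E'
from h import *
s=sensors.read_state();print(s['eef_pos'],s['ft_force'])
im=save('side','s16');cv2.imwrite('pics/s16c.png',cv2.resize(im[170:300,115:255,::-1],None,fx=4,fy=4,interpolation=cv2.INTER_CUBIC))
E
```

```text
[0.5114 0.1845 0.0481] [-1.4326 -1.0565  6.5277]
```

View pics/s16c.png

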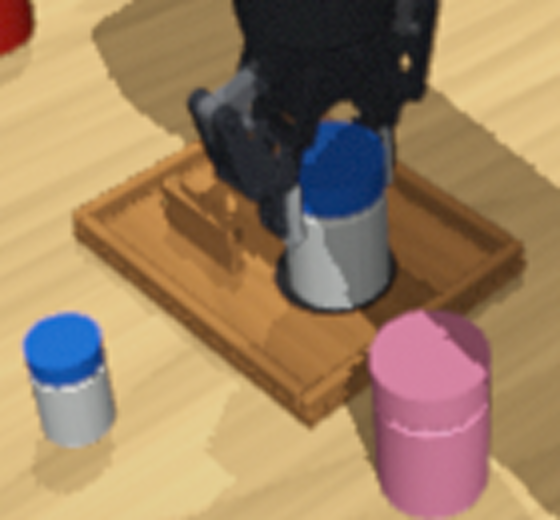

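Request:
{"fn": "carry_out", "kwargs": {"rows": "0 0 0 0 0 0 56;0 0 0 0 0 0 70;0 0 0 0 0 0 85.4;0 0 0 0 0 0 85.4;0 0 0 0 0 0 85.4"}}

```text
t: 28.02
eef_pos: [0.5114, 0.1844, 0.0476]
orientation: [3.141, 0.0, 0.07]
ft_force: [-0.2, -0.2, -0.1]
opening: 1.002
```

Request:
{"fn": "carry_out", "kwargs": {"rows": "0 0 0 0 0 20 85.4;0 0 0 0 0 40 85.4;0 0 0 0 0 50 85.4;0 0 0 0 0 40 85.4;0 0 0 0 0 0 85.4"}}

```text
t: 28.65
eef_pos: [0.5123, 0.1847, 0.2004]
orientation: [-3.141, -0.005, 0.07]
ft_force: [1.1, -0.1, -0.8]
opening: 1.001
```

```bash
python3 - <<'E'
from m2 import *
s=sensors.read_state();print(s['t'],s['eef_pos'],s['ft_force'],s['opening'])
P=vision.camera_params('wrist');im=save('wrist','w17')
hsv=cv2.cvtColor(im,cv2.COLOR_RGB2HSV)
m=(hsv[:,:,0]>100)&(hsv[:,:,0]<125)&(hsv[:,:,1]>150); m[:,:200]=0
print('cap',circ(im,m,.088,P,.026))
im=save('side','s17');save('scene','sc17')
E
```

```text
28.65 [0.5123 0.1847 0.2004] [ 1.0752 -0.0562 -0.7769] 1.0014055059361198
cap (array([0.5098, 0.1843, 0.0259]), array([257.7888, 187.9379]))
```

View pics/w17.png

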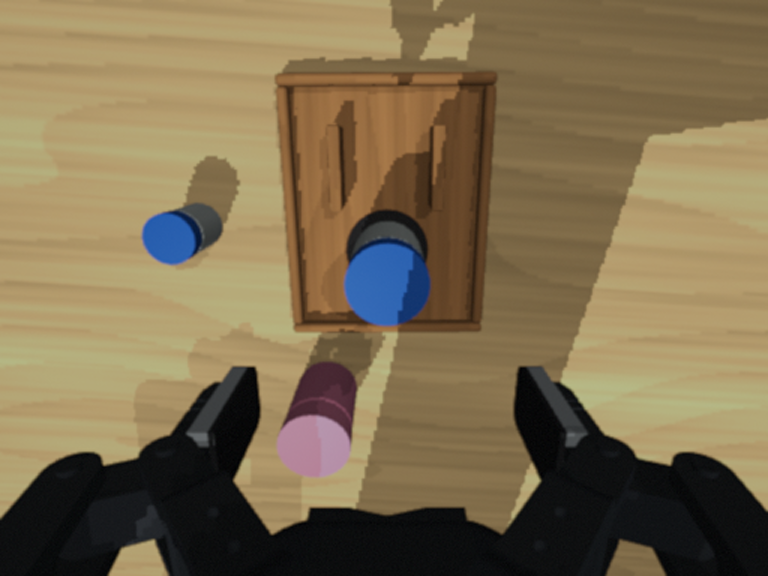

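View pics/s17.png

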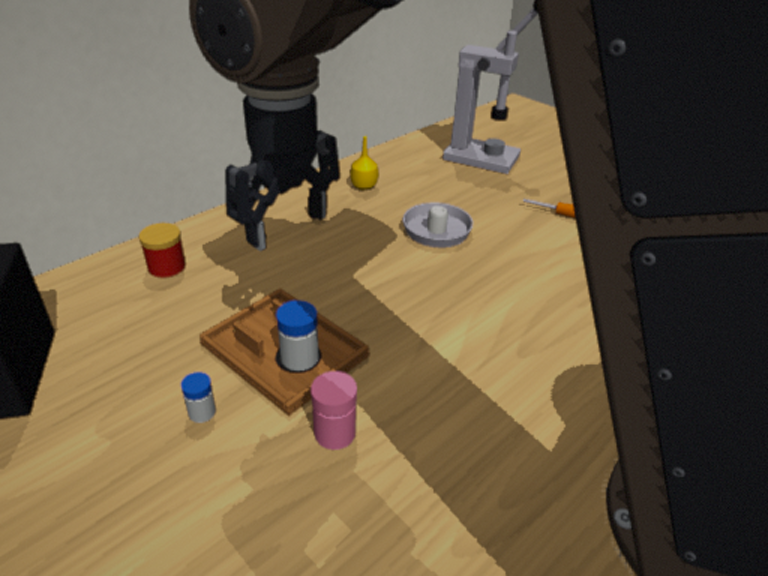

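View pics/sc17.png

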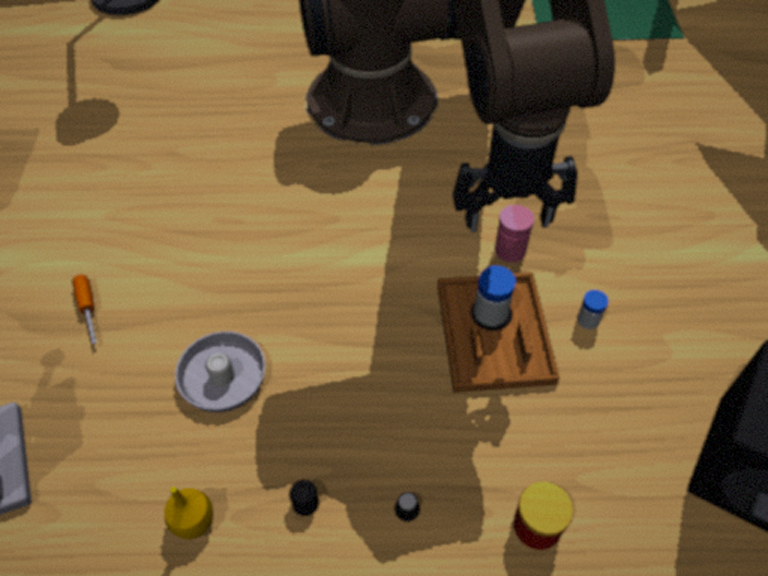

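Everything stands as asked: the canister upright on its pad, the die in the dish, the dish unmoved in the view, and the robot clear. Handing in.

```bash
python3 -c "
from h import *
print(job_done())"
```

```text
the job is handed in; nothing more can be done
None
```

I set the blue-capped canister upright on the bare desk and stood the white die upright in the steel dish. I then put the canister back upright on its black pad and handed the job in at about 29 s of robot time.

**Last checks:**
- **Canister:** the cap fits at (0.510, 0.184), about 1 mm from the measured pad centre (0.511, 0.184), and black pad shows around it. That picture was taken just after lifting, with the arm still settling by about 1 mm.
- **Die:** it stands upright near the middle of the dish in the side and scene views.
- **Dish:** it shows no visible shift from where it started, judged by eye in the scene view. I did not measure it again after the release.
- **Robot:** it was clear of everything, with the fingers open at z = 0.20 m and the force reading near zero.

**Disagreements and surprises:**
- **Heights:** triangulated heights differed from the text's by up to about 6 mm, and most came out a few mm low. I took the heights for setting down from finger contact instead.
- **Pad diameter:** the fit gave about 60 mm instead of 64 mm, because of the dark-pixel threshold I used. The centres agreed to about 2 mm.
- **Desk contact:** standing the canister on the desk peaked at an 18 N reading, the highest I saw in the job.

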